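Make up two mushroom grow kits

ROBOT

A 6-joint arm with a two-finger parallel gripper is mounted at the origin on the work surface. World frame = base frame: x ahead of the robot, y to its left, z up, the work surface at z = 0. Lengths are in m, angles in rad, forces in N, time in s.
With the tool pointing down it reaches from about 0.375 to 0.975 m from the base axis. Payload 3.8 kg.
Tool frame: the origin (TCP) lies midway between the tips of the shut fingers; the grasp point (between the pads) lies 19 mm behind it; z points along the fingers, y is the line along which they close (so a half turn about z gives the same grasp; the last joint's range is limited). The gripper opens to 85 mm and grips with 20 to 120 N. Pads are 22 mm wide; open, the fingers measure 114 mm over their backs; the gripper's body (76 mm by 85 mm) begins 54 mm behind the grasp point. The pads swing forward as they close: fully open they stand 13 mm farther back than shut.
Start: joints at [1.305, 0.264, 1.604, -0, 1.274, -0.037], TCP at [0.153, 0.657, 0.231] pointing down, gripper open.
Joint ranges: [-2.63, 2.63], [-0.94, 2.18], [0.31, 2.57], [-1.31, 4.45], [0, 2.66], [-2.55, 2.55]. Speed limits (rad/s): [2.57, 2.57, 3.14, 3.14, 3.14, 3.14].

INTERFACE

Orientations are given as a rotation vector (axis times angle).
In Python, from workcell import bot gives the robot as it stands.
- The arm moves only by the tool servo_tool, never from a script. Its argument "series" is a list of rows, each a list of 7 numbers: the shift along the world's x, y, z in units of 0.15 m (1.0 is 0.15 m), then the turn, a rotation vector about the world's x, y, z in units of 180 degrees (1.0 is 180 degrees), then the closure, from 0 (fully open) to 1 (shut). A call has 1 to 20 rows; each row is the pose to reach, as a shift and turn from the pose commanded when the call began, turning the shorter way round; what a row does not reach only later rows make up. A row lasts 1/10 s, in which the tool goes at most 50 mm and 8.59 degrees, less where a joint would pass 70% of its speed; a pose out of reach is approached as far as the arm can. A call with a number of a shift or a turn outside -1 to 1 is refused whole. A call with a gripper value outside its range is refused whole. The fingers move at their own pace and stop on an object; "newtons" is the grip in N (left out, the last holds). Time passes only in rows, so rows that repeat a pose let the fingers close. It gives the time, the measured TCP pose, the force, the opening and the grip force at its end, in the units of the state.
- bot.read_state(): the state, without advancing time (a new reading comes with each control period).
- bot.read_camera(name): name is "scene" or "top" or "wrist"; returns the picture (400x640x3 uint8, red, green, blue); there is no depth.
- bot.camera_info(name): a dict with "vertical_fov" (degrees; the focal length in pixels is half the picture's height over the tangent of half this angle, whatever the lens; pixels are square), "cx", "cy" (the principal point, pixels), "R" (3x3) and "t" (3): a world point X has camera coordinates R X + t. Camera axes: x right, y down, z forward; pixel columns grow to the right and rows downward; lengths in m; the calibration is good to about 2 mm. A picture is of the moment at which its call begins: read the wrist's pose just before it. camera_info takes no time and is no camera call; for the wrist camera it gives the pose at the moment of the call.
- bot.finish_job(): hands the job in; it is judged then, once.
Trained networks look in the newest picture that a camera, given by its name, has taken for a name from the list of things; names that differ only in an ending like _2 or _b are one class to them, and where a whole thing is asked for, a point or a joint stands for the part that bears it (a point fixed in the world has none). Each returns a list of dicts, best first, with "score" (0 to 1); they miss things now and then, are a little off and sometimes report something else, mostly with a low value. They report only what shows in the picture. A call takes as long as a camera call. They do not tell look-alikes from the thing itself.
- bot.recognise(target, camera): "box" ([left, top, right, bottom] as shares, 0 to 1, of the picture: columns of its width, rows of its height, round what is visible of it).
- bot.trace(target, camera): "mask" (400x640 bool, what is visible of it) and "box" ([left, top, right, bottom] as shares, 0 to 1, of the picture: columns of its width, rows of its height, round what is visible of it).
- bot.mark_of(target, camera): "at" ([row, column] as shares, 0 to 1, of the picture: columns of its width, rows of its height: a listed point, or the origin of a listed thing).
The state is a dict: "time": time; "q": joint angles; "joint_vel": joint speeds; "joint_torque": joint torques, N m; "tool_pos": TCP position; "tcp_rot": TCP orientation; "wrist_force": force on the tool from outside, world axes, zero at the start; "torque": the same for the moment, N m; "width": opening from 0.0 (shut) to 1.0 (fully open); "grip_force": force on a finger pad.
Only numpy, scipy, OpenCV 4.12 (cv2) and the standard library are available. Lean on these libraries where they do the work, as an engineer would, in place of code of your own. Each camera call takes 0.05 s, during which the arm holds its last target. There are 200 camera calls.

TASK

Make up two grow kits: the yellow-lidded spawn jar and the dial hygrometer go in the blue crate, the red-lidded spawn jar and the orange thermometer in the green crate. In each crate stand the glass jar upright on the round cork pad with its whole base on the pad, setting it down rather than dropping it, and lay the instrument flat and face up on the floor of the bare pocket. Leave the white-lidded jar and the mushroom standing where they are.

Things in the scene. Friction and masses are not known exactly. Their poses are not given: they have to be found in the camera images.
- yellow_jar: Small squat glass spawn jar with a yellow lid (the glass is 50 mm across and 43 mm high, straight-sided to 38 mm, filled with tan grain; lid 52 mm across, 15 mm high, top at 58 mm), 0.10 to 0.20 kg, standing upright loose on the table. Origin: centre of its underside, z up along the jar.
- red_jar: Small squat glass spawn jar with a red lid (the glass is 50 mm across and 43 mm high, straight-sided to 38 mm, filled with tan grain; lid 52 mm across, 15 mm high, top at 58 mm), 0.10 to 0.20 kg, standing upright loose on the table. Origin: centre of its underside, z up along the jar.
- white_jar: Spare glass spawn jar with a white lid, to be left alone (the glass is 50 mm across and 43 mm high, straight-sided to 38 mm, filled with tan grain; lid 52 mm across, 15 mm high, top at 58 mm), 0.10 to 0.20 kg, standing upright loose on the table. Origin: centre of its underside, z up along the jar.
- hygrometer: Dial hygrometer: black round puck, 52 mm across and 30 mm high, with a white dial face and red needle on top; 0.06 to 0.13 kg, lying face up on the table. Origin: centre of its underside, z up out of the dial.
- thermometer: Orange handheld thermometer, a bar 90 x 30 x 26 mm (x, y, z) with a small grey display and two buttons on its upper face; 0.08 to 0.17 kg, lying face up on the table. Origin: centre of its underside, x along its length, z up out of the display.
- mushroom: Brown-capped mushroom standing on its pale stem, 50 mm across, 42 mm high, loose, to be left alone. Origin: centre of its underside.
- blue_crate: Open blue crate, fixed, 195 x 135 mm, walls 35 mm high, 5 mm thick, floor 5 mm thick. Origin: centre of its underside, on the table; x along the long side, z up. A 5 mm cross wall at x = 0, rim high, makes two pockets, each 90 (x) x 125 (y) mm inside, centred at x = +47.5 and -47.5 mm. The +x pocket has a round cork pad, 80 mm across, 3 mm thick, fixed in its middle; the -x pocket is bare.
- green_crate: Open green crate, fixed, 195 x 135 mm, walls 35 mm high, 5 mm thick, floor 5 mm thick. Origin: centre of its underside, on the table; x along the long side, z up. A 5 mm cross wall at x = 0, rim high, makes two pockets, each 90 (x) x 125 (y) mm inside, centred at x = +47.5 and -47.5 mm. The +x pocket has a round cork pad, 80 mm across, 3 mm thick, fixed in its middle; the -x pocket is bare.
- blue_crate_pad (a point): Centre of the top face of the cork pad in the blue crate, 8 mm above the table, at x = +47.5 mm, y = 0 in the crate's frame.
- green_crate_pad (a point): Centre of the top face of the cork pad in the green crate, 8 mm above the table, at x = +47.5 mm, y = 0 in the crate's frame.
Mind the look-alikes: they are no part of the job. Several things have the shape of the hygrometer; the one meant has the colours described above. Of the things that look like the thermometer, the larger one is meant.

How it is judged:
At the end, for the whole second after the job is handed in: Each kit jar stands on its crate's pad, within 15 mm of centre and 0.1 rad of upright; each instrument lies face up (0.1 rad) on its crate's bare floor, origin inside the pocket; all released and at rest; the white jar and mushroom stand within 20 mm of their starts (horizontal distance between yellow_jar and blue_crate_pad below 0.015 m and z of yellow_jar in the frame of blue_crate between 0.003 and 0.013 m and angle between each of yellow_jar, hygrometer, red_jar, thermometer's own z axis and vertical below 0.1 rad and linear speed of each of yellow_jar, hygrometer, red_jar, thermometer below 0.02 m/s and angular speed of each of yellow_jar, hygrometer, red_jar, thermometer below 0.2 rad/s and contact force between each of yellow_jar, hygrometer, red_jar, thermometer and the fingers below 0.1 N and x of hygrometer in the frame of blue_crate between -0.0925 and -0.0025 m and y of hygrometer in the frame of blue_crate between -0.0625 and 0.0625 m and z of hygrometer in the frame of blue_crate between 0 and 0.01 m and horizontal distance between red_jar and green_crate_pad below 0.015 m and z of red_jar in the frame of green_crate between 0.003 and 0.013 m and x of thermometer in the frame of green_crate between -0.0925 and -0.0025 m and y of thermometer in the frame of green_crate between -0.0625 and 0.0625 m and z of thermometer in the frame of green_crate between 0 and 0.01 m and distance of each of white_jar, mushroom from where it was at the start of the episode below 0.02 m and angle between each of white_jar, mushroom's own z axis and vertical below 0.15 rad); the robot touches nothing.
It fails at once if the yellow-lidded glass jar is dropped or thrown: it moves faster than 0.7 m/s with no finger on it (a free fall of about 25 mm) (linear speed of yellow_jar above 0.7 m/s and contact force between yellow_jar and the fingers below 0.05 N).
It fails at once if the red-lidded glass jar is dropped or thrown: it moves faster than 0.7 m/s with no finger on it (a free fall of about 25 mm) (linear speed of red_jar above 0.7 m/s and contact force between red_jar and the fingers below 0.05 N).
It also fails if it takes over 115 s, if anything falls off the work surface, if the arm or the gripper's body presses on something with over 40 N, if the wrist force passes 120 N, or if a joint passes its speed limit or range.

## Working session

There is one attempt and no reset: what is moved stays moved. The work goes in short steps, Python scripts to look and compute and a tool call to move; the robot and the scene stay as the last step left them, time stands still between calls to the robot, and variables do not carry over. Pictures are saved under pics/ and viewed, at most 14 in all, crops included, and the job is handed in when it is done.

Besides the shell and the picture viewer there is one more tool, called after "Call:" as name(argument=value, ...), one argument or row to a line, values as JSON. servo_tool: Moves the arm, as the interface text tells. Shifts and turns lie within -1 to 1; 1 stands for 0.15 m of shift or 180 degrees of turn. Its arguments: {"type":"object","properties":{"series":{"type":"array","items":{"type":"array","items":{"type":"number"}}},"newtons":{"type":"number"}},"required":["series"]}

```bash
mkdir -p pics; cat > h.py <<'E'
import numpy as np, cv2
from workcell import bot
def shot(cam,name=None):
    im=bot.read_camera(cam); ci=bot.camera_info(cam)
    if name: cv2.imwrite(f'pics/{name}.png',im[:,:,::-1])
    return im,ci
def back(ci,col,row,z):
    f=200/np.tan(np.radians(ci['vertical_fov'])/2)
    d=np.array([(col-ci['cx'])/f,(row-ci['cy'])/f,1.]); R=np.array(ci['R']);t=np.array(ci['t'])
    o=-R.T@t; w=R.T@d
    return o+w*(z-o[2])/w[2]
def proj(ci,X):
    f=200/np.tan(np.radians(ci['vertical_fov'])/2)
    c=np.array(ci['R'])@np.array(X)+np.array(ci['t'])
    return c[:2]/c[2]*f+[ci['cx'],ci['cy']]
E
python3 - <<'E'
from h import *
im,ci=shot('top','top'); shot('scene','scene')
o=-np.array(ci['R']).T@ci['t']; print('cam',o,ci['vertical_fov'])
for n in ['yellow_jar','red_jar','white_jar','hygrometer','thermometer','mushroom','blue_crate','green_crate','blue_crate_pad','green_crate_pad']:
    for d in bot.mark_of(n,'top')[:4]:
        r,c=d['at']; r*=400;c*=640
        print(n,round(d['score'],2),int(c),int(r),back(ci,c,r,.008 if 'pad' in n else 0).round(3))
E
```

```text
cam [ 0.52841379 -0.01350692  1.13464569] 42.02251361739114
yellow_jar 0.81 288 282 [0.424 0.076 0.   ]
yellow_jar 0.62 286 215 [0.569 0.081 0.   ]
red_jar 0.71 352 279 [ 0.43 -0.06  0.  ]
white_jar 0.89 347 161 [ 0.688 -0.052  0.   ]
hygrometer 0.92 385 124 [ 0.769 -0.136  0.   ]
hygrometer 0.65 359 218 [ 0.561 -0.077  0.   ]
thermometer 0.83 259 140 [0.734 0.144 0.   ]
thermometer 0.66 290 216 [0.567 0.074 0.   ]
mushroom 0.56 300 155 [0.7   0.053 0.   ]
mushroom 0.36 346 161 [ 0.687 -0.048  0.   ]
blue_crate 0.6 189 225 [0.547 0.295 0.   ]
green_crate 0.72 450 233 [ 0.531 -0.273  0.   ]
blue_crate_pad 0.63 348 162 [ 0.684 -0.053  0.008]
blue_crate_pad 0.6 183 203 [0.595 0.307 0.008]
green_crate_pad 0.55 443 212 [ 0.574 -0.256  0.008]
```

View pics/top.png

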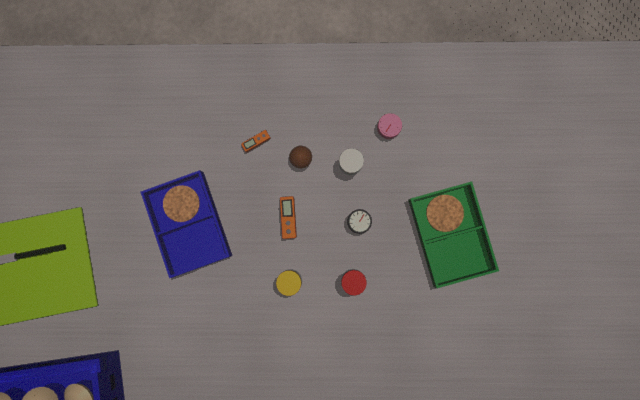

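View pics/scene.png

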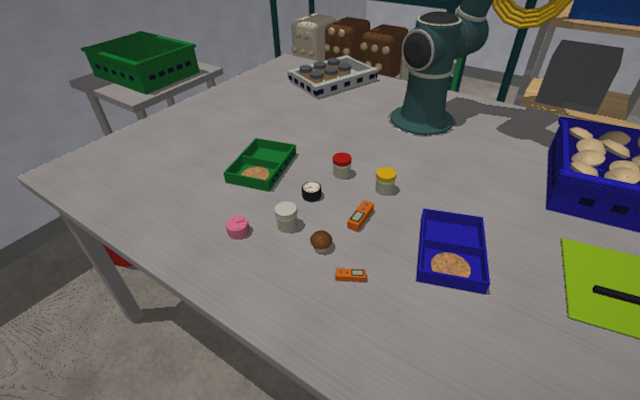

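The top view shows the yellow lid (289,283), red lid (353,283), dial hygrometer (360,221) and large thermometer (288,217). The small look-alike is at (256,141), the pink puck at (389,125), the white jar at (351,160) and the mushroom at (300,157). In both crates the pad is on the far side. Next I'll refine the positions by colour.

```bash
python3 - <<'E'
from h import *
im=cv2.imread('pics/top.png')[:,:,::-1]; ci=bot.camera_info('top')
hsv=cv2.cvtColor(np.ascontiguousarray(im),cv2.COLOR_RGB2HSV)
def blob(lo,hi,box):
    m=cv2.inRange(hsv,lo,hi); k=np.zeros_like(m); x0,y0,x1,y1=box; k[y0:y1,x0:x1]=m[y0:y1,x0:x1]
    c=max(cv2.findContours(k,0,2)[0],key=cv2.contourArea); return cv2.convexHull(c)[:,0]
def rect(c,z):
    p=np.array([back(ci,x,y,z)[:2] for x,y in c],np.float32)*1000
    (a,s,th)=cv2.minAreaRect(p); b=cv2.boxPoints((a,s,th)); e=b[1]-b[0],b[2]-b[1]; l=max(e,key=np.linalg.norm)
    return np.round(a,1),np.round(s,1),round(np.degrees(np.arctan2(l[1],l[0]))%180,1)
def circ(c,z):
    p=np.array([back(ci,x,y,z)[:2] for x,y in c],np.float32)*1000
    a,r=cv2.minEnclosingCircle(p); return np.round(a,1),round(r*2,1)
print('yellow',circ(blob((20,120,60),(35,255,255),(270,265,310,302)),.055))
print('red',circ(blob((170,120,60),(180,255,255),(335,265,372,302)),.055),circ(blob((0,120,60),(6,255,255),(335,265,372,302)),.055))
print('hyg',circ(blob((0,0,0),(180,255,70),(340,203,378,240)),.028))
print('therm',rect(blob((0,120,60),(18,255,255),(272,190,304,245)),.024))
print('blue',rect(blob((110,120,30),(130,255,255),(130,160,240,285)),.033))
print('green',rect(blob((50,80,20),(85,255,255),(400,175,505,295)),.033))
print('padB',circ(blob((0,60,60),(25,255,255),(155,178,208,230)),.008))
print('padG',circ(blob((0,60,60),(25,255,255),(420,188,470,238)),.008))
s=bot.read_state(); print({k:np.round(s[k],3) for k in('time','tool_pos','tcp_rot','q','wrist_force','width')})
from scipy.spatial.transform import Rotation as Ro
print(Ro.from_rotvec(s['tcp_rot']).as_matrix().round(3))
E
```

```text
yellow (array([428.7,  73.1]), 51.9)
red (array([406.9, -51.5]), 2.0) (array([429.6, -60.5]), 51.0)
hyg (array([555.4, -73.9]), 52.3)
therm (array([564.3,  77.7]), array([89.4, 30.2]), np.float32(3.9))
blue (array([551.3, 294.5]), array([195.1, 139.8]), np.float32(19.9))
green (array([ 527.7, -271. ]), array([194.2, 138.4]), np.float32(15.6))
padB (array([595.4, 312.6]), 78.7)
padG (array([ 573.9, -259.5]), 79.7)
{'time': np.float64(0.6), 'tool_pos': array([0.153, 0.657, 0.231]), 'tcp_rot': array([-0.359, -3.121, -0.   ]), 'q': array([ 1.305,  0.264,  1.604,  0.   ,  1.274, -0.037]), 'wrist_force': array([-0.586, -0.021, -0.192]), 'width': np.float64(1.002)}
[[-0.974  0.227 -0.   ]
 [ 0.227  0.974  0.   ]
 [ 0.     0.    -1.   ]]
```

Call:
servo_tool(
  series=[
    [0.5, -1, 0, 0, 0, 0.1833, 0],
    [0.5, -1, 0, 0, 0, 0.1833, 0],
    [0.5, -1, 0, 0, 0, 0.1833, 0],
    [0.5, -1, 0, 0, 0, 0.1833, 0],
    [0.5, -1, 0, 0, 0, 0.1833, 0],
  ],
  newtons=40,
)

```text
time: 1.1
tool_pos: [0.2292, 0.5052, 0.2316]
tcp_rot: [-0.54, 3.094, -0.0]
wrist_force: [-0.3, 0.7, 0.3]
width: 1.003
grip_force: 0.0
```

Call:
servo_tool(
  series=[
    [0.5, -1, 0, 0, 0, 0, 0],
    [0.5, -1, 0, 0, 0, 0, 0],
    [0.5, -1, 0, 0, 0, 0, 0],
    [0.5, -1, 0, 0, 0, 0, 0],
    [0.5, -1, 0, 0, 0, 0, 0],
  ],
)

```text
time: 1.6
tool_pos: [0.304, 0.3566, 0.2317]
tcp_rot: [-0.535, 3.095, 0.001]
wrist_force: [0.6, 0.5, 0.5]
width: 1.001
grip_force: 0.0
```

Call:
servo_tool(
  series=[
    [0.5, -1, 0, 0, 0, 0, 0],
    [0.5, -1, 0, 0, 0, 0, 0],
    [0.5, -1, 0, 0, 0, 0, 0],
    [0.5, -1, 0, 0, 0, 0, 0],
    [0.5, -1, 0, 0, 0, 0, 0],
  ],
)

```text
time: 2.1
tool_pos: [0.3794, 0.2072, 0.2317]
tcp_rot: [-0.536, 3.095, 0.001]
wrist_force: [-0.5, 0.6, 1.2]
width: 1.001
grip_force: 0.0
```

Call:
servo_tool(
  series=[
    [0.335, -0.894, 0, 0, 0, 0, 0],
    [0.335, -0.894, 0, 0, 0, 0, 0],
    [0.335, -0.894, 0, 0, 0, 0, 0],
    [0.335, -0.894, -0.4, 0, 0, 0, 0],
    [0.335, -0.894, -0.7, 0, 0, 0, 0],
    [0.335, -0.894, -0.9, 0, 0, 0, 0],
    [0.335, -0.894, -0.9, 0, 0, 0, 0],
    [0.335, -0.894, -0.9, 0, 0, 0, 0],
  ],
)

```text
time: 2.9
tool_pos: [0.4285, 0.0748, 0.0965]
tcp_rot: [0.544, -3.093, -0.001]
wrist_force: [0.5, -0.9, 0.5]
width: 0.997
grip_force: 0.0
```

```bash
python3 - <<'E'
from h import *
im,ci=shot('wrist','w1'); s=bot.read_state(); print(s['tool_pos'].round(4) if hasattr(s['tool_pos'],'round') else s['tool_pos'])
print(proj(ci,[.4287,.0731,.058]), proj(ci,[*s['tool_pos'][:2],.058]))
E
```

```text
[0.43   0.0748 0.098 ]
[321.30865695 221.76235493] [322.99949396 224.26298437]
```

View pics/w1.png

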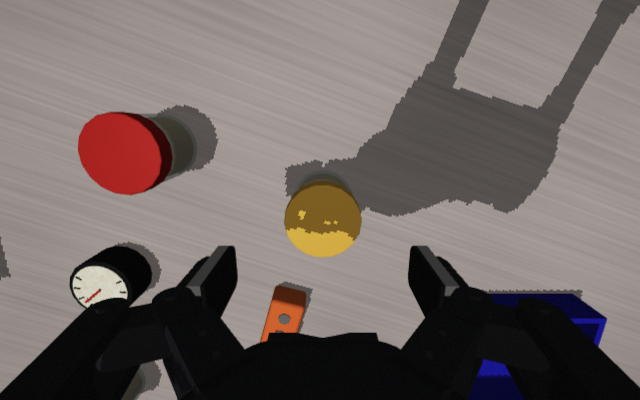

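The wrist view shows the yellow lid centred at (323,219), and the TCP projects to (323,224), so they agree. Descending to grip.

Call:
servo_tool(
  series=[
    [0, 0, -0.3, 0, 0, 0, 0],
    [0, 0, -0.5, 0, 0, 0, 0],
    [0, 0, -0.61, 0, 0, 0, 0],
    [0, 0, -0.61, 0, 0, 0, 0],
    [0, 0, -0.61, 0, 0, 0, 1],
    [0, 0, -0.61, 0, 0, 0, 1],
    [0, 0, -0.61, 0, 0, 0, 1],
    [0, 0, -0.61, 0, 0, 0, 1],
    [0, 0, -0.61, 0, 0, 0, 1],
    [0, 0, -0.61, 0, 0, 0, 1],
    [0, 0, -0.61, 0, 0, 0, 1],
    [0, 0, -0.61, 0, 0, 0, 1],
  ],
)

```text
time: 4.15
tool_pos: [0.4308, 0.0738, 0.0073]
tcp_rot: [-0.541, 3.09, 0.0]
wrist_force: [-0.6, 1.8, 6.8]
width: 0.591
grip_force: 40.1
```

Call:
servo_tool(
  series=[
    [0, 0, 0.2, 0, 0, 0, 1],
    [0, 0, 0.5, 0, 0, 0, 1],
    [0, 0, 0.7, 0, 0, 0, 1],
    [0.1, 0.15, 0.8, 0, 0, 0, 1],
    [0.25, 0.35, 0.8, 0, 0, 0, 1],
    [0.4, 0.58, 0.8, 0, 0, 0, 1],
    [0.5, 0.75, 0.8, 0, 0, 0, 1],
    [0.5, 0.75, 0.8, 0, 0, 0, 1],
    [0.5, 0.75, 0.8, 0, 0, 0, 1],
  ],
)

```text
time: 5.05
tool_pos: [0.5035, 0.1862, 0.1254]
tcp_rot: [-0.544, 3.094, -0.0]
wrist_force: [-0.5, -0.7, -2.1]
width: 0.59
grip_force: 42.1
```

Call:
servo_tool(
  series=[
    [0.15, 0.2, 0, 0, 0, 0, 1],
    [0.35, 0.5, 0, 0, 0, 0, 1],
    [0.55, 0.75, 0, 0, 0, 0, 1],
    [0.612, 0.841, 0, 0, 0, 0, 1],
    [0.612, 0.841, 0, 0, 0, 0, 1],
    [0.612, 0.841, 0, 0, 0, 0, 1],
    [0.612, 0.841, 0, 0, 0, 0, 1],
  ],
)

```text
time: 5.75
tool_pos: [0.5939, 0.3101, 0.1245]
tcp_rot: [0.541, -3.093, 0.001]
wrist_force: [0.0, 0.4, -2.2]
width: 0.585
grip_force: 42.2
```

```bash
python3 - <<'E'
from h import *
s=bot.read_state(); print(s['tool_pos'],s['width'],s['grip_force'],s['wrist_force'])
im,ci=shot('top','t2'); cv2.imwrite('pics/t2c.png',cv2.resize(im[150:300,110:350,::-1],None,fx=3,fy=3))
s=bot.read_state(); print(s['tool_pos'])
im,ci=shot('wrist','w2'); print(proj(ci,[.5955,.3118,.008]))
E
```

```text
[0.59392173 0.31009402 0.12448772] 0.5853890665322542 42.164838910102844 [ 0.01193288  0.4453215  -2.18801835]
[0.59409747 0.31020848 0.12465995]
[323.74013136 195.7812526 ]
```

View pics/w2.png

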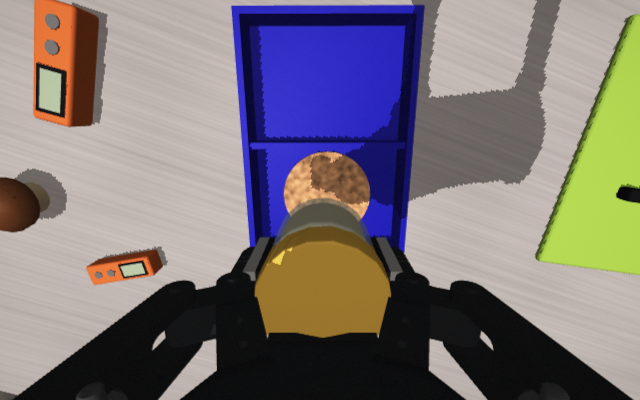

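The held jar is upright. The pad shows at about (327,193) against a predicted (324,196), so it's aligned. Lowering gently.

Call:
servo_tool(
  series=[
    [0.007, 0.007, -0.2, 0, 0, 0, 1],
    [0.007, 0.007, -0.4, 0, 0, 0, 1],
    [0.007, 0.007, -0.58, 0, 0, 0, 1],
    [0.007, 0.007, -0.66, 0, 0, 0, 1],
    [0.007, 0.007, -0.7, 0, 0, 0, 1],
    [0.007, 0.007, -0.715, 0, 0, 0, 1],
    [0.007, 0.007, -0.73, 0, 0, 0, 1],
    [0.007, 0.007, -0.73, 0, 0, 0, 1],
  ],
)

```text
time: 6.65
tool_pos: [0.5971, 0.3134, 0.0166]
tcp_rot: [-0.542, 3.092, 0.001]
wrist_force: [-0.0, 0.6, -2.0]
width: 0.59
grip_force: 42.2
```

Call:
servo_tool(
  series=[
    [0, 0, -0.01, 0, 0, 0, 1],
    [0, 0, -0.015, 0, 0, 0, 1],
    [0, 0, -0.015, 0, 0, 0, 1],
  ],
)

```text
time: 6.95
tool_pos: [0.5973, 0.3136, 0.0154]
tcp_rot: [-0.542, 3.092, 0.001]
wrist_force: [-3.1, -1.7, 6.1]
width: 0.588
grip_force: 41.9
```

Call:
servo_tool(
  series=[
    [0, 0, 0, 0, 0, 0, 0.25],
    [0, 0, 0, 0, 0, 0, 0.2],
    [0, 0, 0, 0, 0, 0, 0.2],
    [0, 0, 0, 0, 0, 0, 0.2],
    [0, 0, 0.1, 0, 0, 0, 0.2],
    [0, 0, 0.3, 0, 0, 0, 0.2],
    [0, 0, 0.6, 0, 0, 0, 0.2],
    [0, 0, 0.9, 0, 0, 0, 0.0],
    [0, 0, 0.9, 0, 0, 0, 0],
    [0, 0, 0.9, 0, 0, 0, 0],
  ],
)

```text
time: 7.95
tool_pos: [0.5978, 0.3138, 0.1517]
tcp_rot: [-0.542, 3.089, 0.002]
wrist_force: [-0.3, -0.7, -0.8]
width: 0.998
grip_force: 0.0
```

```bash
python3 - <<'E'
from h import *
s=bot.read_state(); print(s['tool_pos'],s['time'])
shot('wrist','w3')
E
```

```text
[0.5978173  0.31376988 0.15169522] 7.95
```

View pics/w3.png

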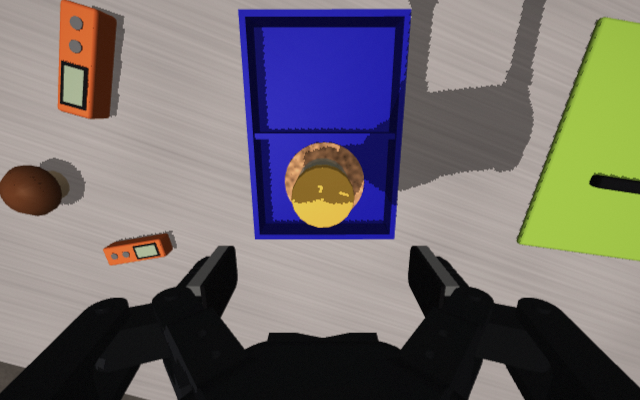

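The yellow jar stands upright on its pad at about (323,197). Hygrometer next.

Call:
servo_tool(
  series=[
    [-0.1, -0.9, 0, 0, 0, 0, 0],
    [-0.1, -0.9, 0, 0, 0, 0, 0],
    [-0.1, -0.9, 0, 0, 0, 0, 0],
    [-0.1, -0.9, 0, 0, 0, 0, 0],
  ],
)

```text
time: 8.4
tool_pos: [0.5786, 0.1735, 0.1454]
tcp_rot: [0.536, -3.09, 0.003]
wrist_force: [-0.1, -0.0, 0.2]
width: 0.999
grip_force: 0.0
```

Call:
servo_tool(
  series=[
    [-0.1, -0.9, 0, 0, 0, 0, 0],
    [-0.1, -0.9, 0, 0, 0, 0, 0],
    [-0.1, -0.9, 0, 0, 0, 0, 0],
    [-0.1, -0.9, 0, 0, 0, 0, 0],
  ],
)

```text
time: 8.8
tool_pos: [0.5645, 0.0398, 0.1462]
tcp_rot: [0.536, -3.092, 0.001]
wrist_force: [0.3, 0.9, 0.3]
width: 0.998
grip_force: 0.0
```

Call:
servo_tool(
  series=[
    [-0.077, -0.78, 0, 0, 0, 0, 0],
    [-0.077, -0.78, 0, 0, 0, 0, 0],
    [-0.077, -0.78, -0.2, 0, 0, 0, 0],
    [-0.077, -0.78, -0.4, 0, 0, 0, 0],
    [-0.077, -0.78, -0.4, 0, 0, 0, 0],
    [-0.077, -0.78, -0.4, 0, 0, 0, 0],
  ],
)

```text
time: 9.4
tool_pos: [0.5537, -0.0728, 0.0868]
tcp_rot: [0.543, -3.091, -0.003]
wrist_force: [-0.2, 0.6, 0.2]
width: 1.005
grip_force: 0.0
```

```bash
python3 - <<'E'
from h import *
s=bot.read_state(); p=s['tool_pos']; print(p,s['time'])
im,ci=shot('wrist','w4')
print('tcp',proj(ci,[*p[:2],.03]),'hyg',proj(ci,[.5554,-.0739,.03]))
for d in bot.trace('hygrometer','wrist')[:3]:
    m=d['mask']; g=im.max(2)>150; m2=m&g; ys,xs=np.nonzero(m2); print(d['score'],xs.mean(),ys.mean(),back(ci,xs.mean(),ys.mean(),.03))
E
```

```text
[ 0.5536998  -0.07281329  0.08675051] 9.4
tcp [323.66736407 213.68282566] hyg [321.46653443 215.27404785]
0.96 159.22408026755852 389.2675585284281 [ 0.7575591  -0.15310062  0.03      ]
0.62 319.56669428334715 227.65120132560065 [ 0.564976   -0.07191527  0.03      ]
```

View pics/w4.png

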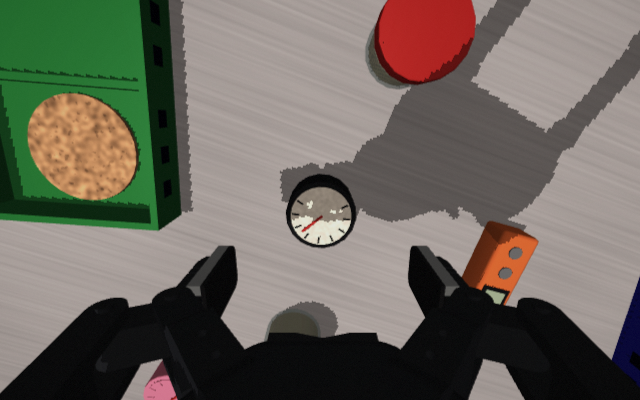

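The dial centre is at about (322,213) and the TCP projects to (324,214), so it's centred. Gripping.

Call:
servo_tool(
  series=[
    [0, 0, -0.3, 0, 0, 0, 0],
    [0, 0, -0.5, 0, 0, 0, 0],
    [0, 0, -0.555, 0, 0, 0, 0],
    [0, 0, -0.555, 0, 0, 0, 0],
    [0, 0, -0.555, 0, 0, 0, 1],
    [0, 0, -0.555, 0, 0, 0, 1],
    [0, 0, -0.555, 0, 0, 0, 1],
    [0, 0, -0.555, 0, 0, 0, 1],
    [0, 0, -0.555, 0, 0, 0, 1],
    [0, 0, -0.555, 0, 0, 0, 1],
    [0, 0, -0.555, 0, 0, 0, 1],
  ],
)

```text
time: 10.6
tool_pos: [0.5568, -0.0742, 0.0073]
tcp_rot: [-0.542, 3.09, -0.002]
wrist_force: [0.3, 0.3, 7.1]
width: 0.594
grip_force: 41.7
```

Call:
servo_tool(
  series=[
    [0, 0, 0.2, 0, 0, 0, 1],
    [0, 0, 0.5, 0, 0, 0, 1],
    [0, 0, 0.7, 0, 0, 0, 1],
    [-0.1, 0.2, 0.7, 0, 0, 0, 1],
    [-0.1, 0.5, 0.7, 0, 0, 0, 1],
    [-0.1, 0.8, 0.7, 0, 0, 0, 1],
    [-0.1, 0.8, 0.7, 0, 0, 0, 1],
    [-0.1, 0.8, 0.7, 0, 0, 0, 1],
  ],
)

```text
time: 11.4
tool_pos: [0.5397, 0.0468, 0.1104]
tcp_rot: [-0.547, 3.093, -0.001]
wrist_force: [0.8, 0.7, -1.3]
width: 0.59
grip_force: 42.1
```

Call:
servo_tool(
  series=[
    [-0.1, 0.3, 0, 0, 0, 0, 1],
    [-0.1, 0.6, 0, 0, 0, 0, 1],
    [-0.1, 0.9, 0, 0, 0, 0, 1],
    [-0.1, 0.9, 0, 0, 0, 0, 1],
    [-0.1, 0.9, 0, 0, 0, 0, 1],
  ],
)

```text
time: 11.9
tool_pos: [0.5249, 0.1806, 0.1099]
tcp_rot: [-0.544, 3.094, -0.001]
wrist_force: [0.0, -0.9, -1.4]
width: 0.594
grip_force: 42.2
```

Call:
servo_tool(
  series=[
    [-0.123, 0.3, 0, 0, 0, 0, 1],
    [-0.123, 0.65, 0, 0, 0, 0, 1],
    [-0.123, 0.65, 0, 0, 0, 0, 1],
    [-0.123, 0.65, 0, 0, 0, 0, 1],
    [-0.123, 0.65, -0.2, 0, 0, 0, 1],
    [-0.123, 0.65, -0.4, 0, 0, 0, 1],
    [-0.123, 0.65, -0.55, 0, 0, 0, 1],
    [-0.123, 0.65, -0.63, 0, 0, 0, 1],
    [-0.123, 0.65, -0.65, 0, 0, 0, 1],
    [-0.123, 0.65, -0.66, 0, 0, 0, 1],
    [-0.123, 0.65, -0.665, 0, 0, 0, 1],
    [-0.123, 0.65, -0.665, 0, 0, 0, 1],
  ],
)

```text
time: 13.1
tool_pos: [0.5072, 0.2768, 0.0116]
tcp_rot: [-0.54, 3.094, -0.001]
wrist_force: [-2.5, -1.4, 5.0]
width: 0.59
grip_force: 44.3
```

Call:
servo_tool(
  series=[
    [0, 0, 0, 0, 0, 0, 0.25],
    [0, 0, 0, 0, 0, 0, 0.25],
    [0, 0, 0, 0, 0, 0, 0.25],
    [0, 0, 0, 0, 0, 0, 0.25],
    [0, 0, 0.1, 0, 0, 0, 0.25],
    [0, 0, 0.35, 0, 0, 0, 0.25],
    [0, 0, 0.65, 0, 0, 0, 0.0],
    [0, 0, 0.8, 0, 0, 0, 0.0],
    [0, 0, 0.8, 0, 0, 0, 0],
    [0, 0, 0.8, 0, 0, 0, 0],
  ],
)

```text
time: 14.1
tool_pos: [0.5066, 0.2788, 0.1314]
tcp_rot: [-0.542, 3.092, 0.001]
wrist_force: [-0.2, 1.1, -0.2]
width: 1.002
grip_force: 0.0
```

Call:
servo_tool(
  series=[
    [0.2, -0.7, 0, 0, 0, -0.088, 0],
    [0.2, -0.7, 0, 0, 0, -0.088, 0],
    [0.2, -0.7, 0, 0, 0, -0.088, 0],
    [0.2, -0.7, 0, 0, 0, -0.088, 0],
  ],
)

```text
time: 14.5
tool_pos: [0.5352, 0.1718, 0.1283]
tcp_rot: [0.108, -3.136, 0.001]
wrist_force: [0.6, 0.7, 0.6]
width: 0.999
grip_force: 0.0
```

Call:
servo_tool(
  series=[
    [0.181, -0.637, 0, 0, 0, 0, 0],
    [0.181, -0.637, 0, 0, 0, 0, 0],
    [0.181, -0.637, -0.2, 0, 0, 0, 0],
    [0.181, -0.637, -0.3, 0, 0, 0, 0],
    [0.181, -0.637, -0.3, 0, 0, 0, 0],
    [0.181, -0.637, -0.3, 0, 0, 0, 0],
  ],
)

```text
time: 15.1
tool_pos: [0.5622, 0.0794, 0.0841]
tcp_rot: [0.114, -3.137, -0.0]
wrist_force: [-0.3, -0.6, -0.5]
width: 0.993
grip_force: 0.0
```

```bash
python3 - <<'E'
from h import *
s=bot.read_state(); p=s['tool_pos']; r=s['tcp_rot']; print(p,s['time'],(2*np.degrees(np.arctan2(r[1],r[0]))-90)%180)
im,ci=shot('wrist','w5')
print('tcp',proj(ci,[*p[:2],.026]),'th',proj(ci,[.5643,.0777,.026]))
im,ci=shot('top','t5'); cv2.imwrite('pics/t5c.png',cv2.resize(im[150:300,120:320,::-1],None,fx=3,fy=3))
E
```

```text
[0.56218027 0.07942991 0.08412008] 15.1 94.16876968440067
tcp [323.08073909 213.45285298] th [320.51107756 216.01822397]
```

View pics/w5.png

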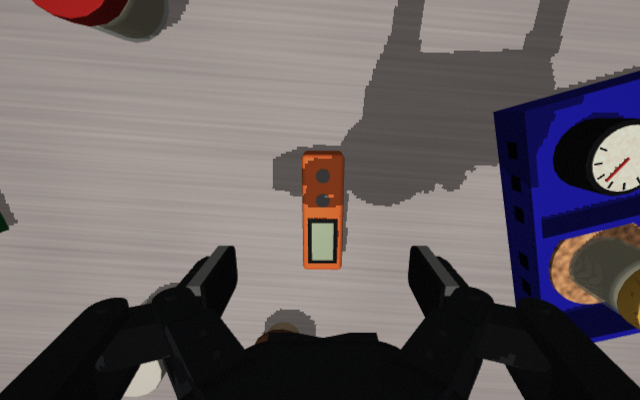

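View pics/t5c.png

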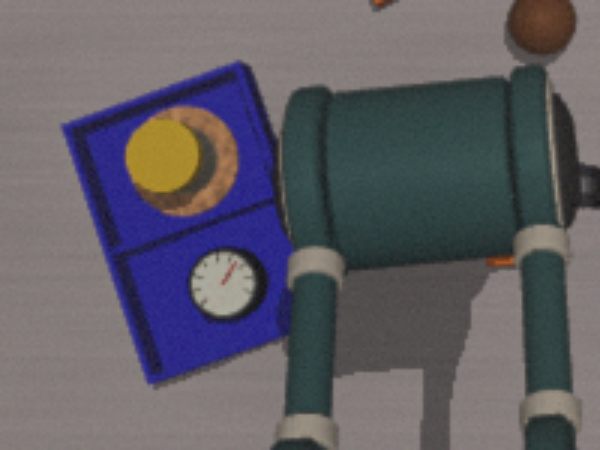

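The thermometer is centred at about (323,210), under the TCP at (323,213). In the blue crate the hygrometer lies flat in the bare pocket and the jar is on its pad. Gripping the thermometer.

Call:
servo_tool(
  series=[
    [0, 0, -0.3, 0, 0, 0, 0],
    [0, 0, -0.5, 0, 0, 0, 0],
    [0, 0, -0.535, 0, 0, 0, 0],
    [0, 0, -0.535, 0, 0, 0, 0],
    [0, 0, -0.535, 0, 0, 0, 1],
    [0, 0, -0.535, 0, 0, 0, 1],
    [0, 0, -0.535, 0, 0, 0, 1],
    [0, 0, -0.535, 0, 0, 0, 1],
    [0, 0, -0.535, 0, 0, 0, 1],
    [0, 0, -0.535, 0, 0, 0, 1],
    [0, 0, -0.535, 0, 0, 0, 1],
    [0, 0, -0.535, 0, 0, 0, 1],
  ],
)

```text
time: 16.4
tool_pos: [0.5646, 0.0781, 0.0062]
tcp_rot: [-0.111, 3.137, 0.0]
wrist_force: [-0.8, -0.3, 6.2]
width: 0.34
grip_force: 42.1
```

Call:
servo_tool(
  series=[
    [0, 0, 0.2, 0, 0, 0, 1],
    [0, 0, 0.5, 0, 0, 0, 1],
    [0, 0, 0.8, 0, 0, 0, 1],
    [-0.1, -0.3, 0.8, 0, 0, -0.04, 1],
    [-0.2, -0.6, 0.8, 0, 0, -0.08, 1],
    [-0.25, -0.9, 0.8, 0, 0, -0.12, 1],
    [-0.25, -0.9, 0.8, 0, 0, -0.15, 1],
    [-0.25, -0.9, 0.8, 0, 0, -0.15, 1],
  ],
)

```text
time: 17.2
tool_pos: [0.525, -0.0584, 0.1244]
tcp_rot: [-0.63, -3.077, -0.0]
wrist_force: [1.0, 0.1, -1.8]
width: 0.341
grip_force: 41.1
```

Call:
servo_tool(
  series=[
    [-0.1, -0.3, 0, 0, 0, -0.04, 1],
    [-0.2, -0.6, 0, 0, 0, -0.08, 1],
    [-0.2, -0.8, 0, 0, 0, -0.12, 1],
    [-0.2, -0.8, 0, 0, 0, -0.16, 1],
    [-0.2, -0.8, 0, 0, 0, -0.2, 1],
    [-0.2, -0.8, 0, 0, 0, -0.24, 1],
    [-0.2, -0.8, 0, 0, 0, -0.285, 1],
    [-0.2, -0.8, 0, 0, 0, -0.285, 1],
  ],
)

```text
time: 18.0
tool_pos: [0.4959, -0.1761, 0.1243]
tcp_rot: [-1.892, -2.507, 0.0]
wrist_force: [-0.1, 0.0, -1.3]
width: 0.341
grip_force: 41.2
```

Call:
servo_tool(
  series=[
    [-0.097, -0.3, 0, 0, 0, 0, 1],
    [-0.097, -0.6, 0, 0, 0, 0, 1],
    [-0.097, -0.712, 0, 0, 0, 0, 1],
    [-0.097, -0.712, 0, 0, 0, 0, 1],
    [-0.097, -0.712, 0, 0, 0, 0, 1],
  ],
)

```text
time: 18.5
tool_pos: [0.4812, -0.2831, 0.1243]
tcp_rot: [-1.893, -2.505, -0.001]
wrist_force: [-0.7, -0.1, -1.6]
width: 0.344
grip_force: 41.2
```

```bash
python3 - <<'E'
from h import *
s=bot.read_state(); p=s['tool_pos']; r=s['tcp_rot']; print(p,s['time'],(2*np.degrees(np.arctan2(r[1],r[0]))-90)%180)
im,ci=shot('wrist','w6')
E
```

```text
[ 0.48116171 -0.28305973  0.12431006] 18.5 15.848082767449853
```

View pics/w6.png

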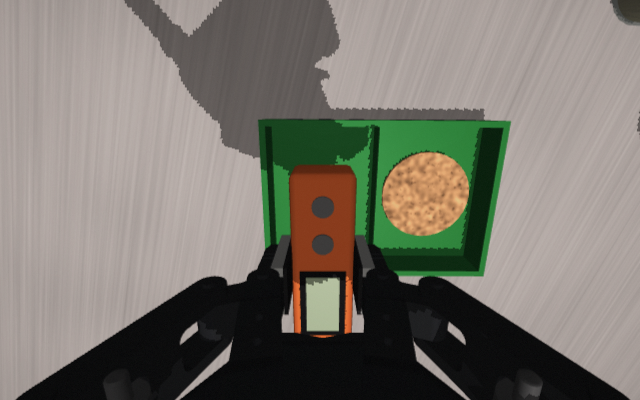

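The thermometer lines up with the bare pocket (pocket x 275–370, bar x 290–355, carried above). Lowering in stages.

Call:
servo_tool(
  series=[
    [0, 0, -0.2, 0, 0, 0, 1],
    [0, 0, -0.4, 0, 0, 0, 1],
    [0, 0, -0.55, 0, 0, 0, 1],
    [0, 0, -0.65, 0, 0, 0, 1],
    [0, 0, -0.7, 0, 0, 0, 1],
    [0, 0, -0.73, 0, 0, 0, 1],
    [0, 0, -0.745, 0, 0, 0, 1],
    [0, 0, -0.745, 0, 0, 0, 1],
  ],
)

```text
time: 19.35
tool_pos: [0.482, -0.2841, 0.0137]
tcp_rot: [1.895, 2.504, 0.0]
wrist_force: [0.2, 0.1, -1.1]
width: 0.339
grip_force: 41.2
```

Call:
servo_tool(
  series=[
    [0, 0, -0.01, 0, 0, 0, 1],
    [0, 0, -0.02, 0, 0, 0, 1],
    [0, 0, -0.02, 0, 0, 0, 1],
  ],
)

```text
time: 19.65
tool_pos: [0.482, -0.2844, 0.0112]
tcp_rot: [1.895, 2.503, 0.0]
wrist_force: [-0.4, 0.8, 4.9]
width: 0.341
grip_force: 41.8
```

Call:
servo_tool(
  series=[
    [0, 0, 0, 0, 0, 0, 0.5],
    [0, 0, 0, 0, 0, 0, 0.48],
    [0, 0, 0, 0, 0, 0, 0.48],
    [0, 0, 0, 0, 0, 0, 0.48],
    [0, 0, 0.1, 0, 0, 0, 0.48],
    [0, 0, 0.35, 0, 0, 0, 0.48],
    [0, 0, 0.65, 0, 0, 0, 0.0],
    [0, 0, 0.9, 0, 0, 0, 0.0],
    [0, 0, 0.9, 0, 0, 0, 0],
    [0, 0, 0.9, 0, 0, 0, 0],
  ],
)

```text
time: 20.65
tool_pos: [0.4823, -0.2845, 0.1475]
tcp_rot: [1.894, 2.501, 0.0]
wrist_force: [1.2, -0.5, -0.4]
width: 1.0
grip_force: 0.0
```

Call:
servo_tool(
  series=[
    [-0.1, 0.2, 0, 0, 0, -0.04, 0],
    [-0.1, 0.4, 0, 0, 0, -0.08, 0],
    [-0.1, 0.6, 0, 0, 0, -0.12, 0],
    [-0.15, 0.8, 0, 0, 0, -0.16, 0],
    [-0.15, 0.8, 0, 0, 0, -0.2, 0],
    [-0.15, 0.8, 0, 0, 0, -0.25, 0],
    [-0.15, 0.8, 0, 0, 0, -0.25, 0],
  ],
)

```text
time: 21.35
tool_pos: [0.4573, -0.1629, 0.1433]
tcp_rot: [-2.708, -1.587, 0.003]
wrist_force: [-0.1, 0.3, 0.0]
width: 0.998
grip_force: 0.0
```

Call:
servo_tool(
  series=[
    [-0.2, 0.3, 0, 0, 0, -0.04, 0],
    [-0.2, 0.6, 0, 0, 0, -0.08, 0],
    [-0.2, 0.69, 0, 0, 0, -0.12, 0],
    [-0.2, 0.69, 0, 0, 0, -0.16, 0],
    [-0.2, 0.69, 0, 0, 0, -0.2, 0],
    [-0.2, 0.69, 0, 0, 0, -0.251, 0],
    [-0.2, 0.69, -0.2, 0, 0, -0.251, 0],
    [-0.2, 0.69, -0.3, 0, 0, -0.251, 0],
    [-0.2, 0.69, -0.3, 0, 0, -0.251, 0],
  ],
)

```text
time: 22.25
tool_pos: [0.4255, -0.0599, 0.0967]
tcp_rot: [-3.11, -0.429, 0.011]
wrist_force: [-0.2, -0.4, 0.4]
width: 0.998
grip_force: 0.0
```

```bash
python3 - <<'E'
from h import *
s=bot.read_state(); p=s['tool_pos']; r=s['tcp_rot']; print(p,s['time'],(2*np.degrees(np.arctan2(r[1],r[0]))-90)%180)
im,ci=shot('wrist','w7')
print('tcp',proj(ci,[*p[:2],.058]),'red',proj(ci,[.4296,-.0605,.058]))
im,ci=shot('top','t7')
E
```

```text
[ 0.42550874 -0.0598792   0.09670518] 22.25 105.71453151425862
tcp [320.6837728  224.62210468] red [323.23866002 219.33798648]
```

View pics/w7.png

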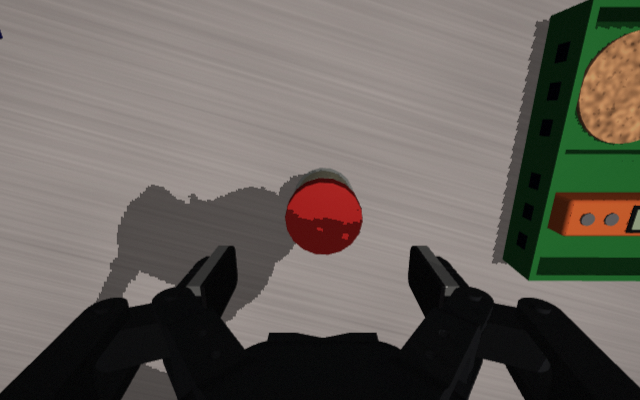

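The red lid centre is at (324,216) and the TCP at (321,225), so I'm correcting +4 mm in x and then descending. The thermometer lies in its pocket.

Call:
servo_tool(
  series=[
    [0.027, 0, -0.2, 0, 0, 0, 0],
    [0.027, 0, -0.4, 0, 0, 0, 0],
    [0.027, 0, -0.55, 0, 0, 0, 0],
    [0.027, 0, -0.61, 0, 0, 0, 0],
    [0.027, 0, -0.61, 0, 0, 0, 0],
    [0.027, 0, -0.61, 0, 0, 0, 1],
    [0.027, 0, -0.61, 0, 0, 0, 1],
    [0.027, 0, -0.61, 0, 0, 0, 1],
    [0.027, 0, -0.61, 0, 0, 0, 1],
    [0.027, 0, -0.61, 0, 0, 0, 1],
    [0.027, 0, -0.61, 0, 0, 0, 1],
    [0.027, 0, -0.61, 0, 0, 0, 1],
    [0.027, 0, -0.61, 0, 0, 0, 1],
  ],
)

```text
time: 23.65
tool_pos: [0.4343, -0.0606, 0.0103]
tcp_rot: [3.112, 0.426, 0.004]
wrist_force: [-1.5, 0.5, 5.1]
width: 0.59
grip_force: 40.5
```

Call:
servo_tool(
  series=[
    [0, 0, 0.2, 0, 0, 0, 1],
    [0, 0, 0.5, 0, 0, 0, 1],
    [0, 0, 0.7, 0, 0, 0, 1],
    [0.1, -0.15, 0.8, 0, 0, 0, 1],
    [0.25, -0.35, 0.8, 0, 0, 0, 1],
    [0.4, -0.55, 0.8, 0, 0, 0, 1],
    [0.5, -0.7, 0.8, 0, 0, 0, 1],
    [0.5, -0.7, 0.8, 0, 0, 0, 1],
    [0.5, -0.7, 0.8, 0, 0, 0, 1],
  ],
)

```text
time: 24.55
tool_pos: [0.5078, -0.1656, 0.1288]
tcp_rot: [-3.113, -0.424, 0.0]
wrist_force: [-0.2, 0.1, -1.6]
width: 0.596
grip_force: 42.0
```

Call:
servo_tool(
  series=[
    [0.15, -0.2, 0, 0, 0, 0, 1],
    [0.35, -0.45, 0, 0, 0, 0, 1],
    [0.46, -0.61, 0, 0, 0, 0, 1],
    [0.46, -0.61, 0, 0, 0, 0, 1],
    [0.46, -0.61, 0, 0, 0, 0, 1],
    [0.46, -0.61, -0.2, 0, 0, 0, 1],
    [0.46, -0.61, -0.4, 0, 0, 0, 1],
    [0.46, -0.61, -0.55, 0, 0, 0, 1],
    [0.46, -0.61, -0.6, 0, 0, 0, 1],
    [0.46, -0.61, -0.6, 0, 0, 0, 1],
    [0.46, -0.61, -0.6, 0, 0, 0, 1],
  ],
)

```text
time: 25.65
tool_pos: [0.5773, -0.2565, 0.0398]
tcp_rot: [3.112, 0.426, 0.002]
wrist_force: [-0.2, -0.4, -1.4]
width: 0.593
grip_force: 42.2
```

```bash
python3 - <<'E'
from h import *
s=bot.read_state(); p=s['tool_pos']; print(p,s['time'],s['wrist_force'])
im,ci=shot('wrist','w8')
E
```

```text
[ 0.57730314 -0.25646485  0.03978017] 25.65 [-0.15729657 -0.36653594 -1.39089486]
```

View pics/w8.png

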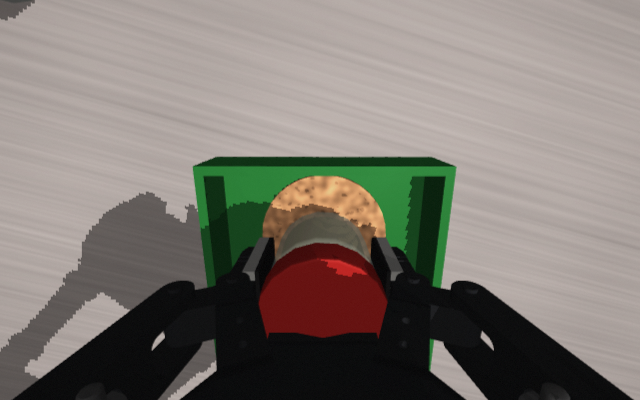

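The jar is centred over the pad sideways (323 against 325). Lowering the last bit.

Call:
servo_tool(
  series=[
    [0, -0.013, -0.05, 0, 0, 0, 1],
    [0, -0.013, -0.09, 0, 0, 0, 1],
    [0, -0.013, -0.12, 0, 0, 0, 1],
    [0, -0.013, -0.135, 0, 0, 0, 1],
    [0, -0.013, -0.135, 0, 0, 0, 1],
  ],
)

```text
time: 26.2
tool_pos: [0.5766, -0.2588, 0.0184]
tcp_rot: [-3.112, -0.425, 0.001]
wrist_force: [-1.9, 1.1, 2.5]
width: 0.591
grip_force: 42.2
```

Call:
servo_tool(
  series=[
    [0, 0, -0.01, 0, 0, 0, 1],
    [0, 0, -0.015, 0, 0, 0, 1],
    [0, 0, -0.015, 0, 0, 0, 1],
  ],
)

```text
time: 26.5
tool_pos: [0.5768, -0.2588, 0.0183]
tcp_rot: [-3.112, -0.425, 0.001]
wrist_force: [-6.6, 2.9, 14.9]
width: 0.589
grip_force: 42.2
```

Call:
servo_tool(
  series=[
    [0, 0, 0.01, 0, 0, 0, 1],
    [0, 0, 0.01, 0, 0, 0, 0.25],
    [0, 0, 0.01, 0, 0, 0, 0.2],
    [0, 0, 0.01, 0, 0, 0, 0.2],
    [0, 0, 0.01, 0, 0, 0, 0.2],
    [0, 0, 0.1, 0, 0, 0, 0.2],
    [0, 0, 0.3, 0, 0, 0, 0.2],
    [0, 0, 0.6, 0, 0, 0, 0.2],
    [0, 0, 0.9, 0, 0, 0, 0.0],
    [0, 0, 1, 0, 0, 0, 0],
    [0, 0, 1, 0, 0, 0, 0],
  ],
)

```text
time: 27.6
tool_pos: [0.5794, -0.26, 0.1711]
tcp_rot: [3.108, 0.425, 0.011]
wrist_force: [0.0, -0.2, -0.1]
width: 0.995
grip_force: 0.0
```

Call:
servo_tool(
  series=[
    [-1, 0.2, 0, 0, 0, 0, 0],
    [-1, 0.6, 0, 0, 0, 0, 0],
    [-1, 1, 0, 0, 0, 0, 0],
    [-1, 1, 0, 0, 0, 0, 0],
    [-1, 1, 0, 0, 0, 0, 0],
    [-1, 1, 0, 0, 0, 0, 0],
  ],
)

```text
time: 28.2
tool_pos: [0.423, -0.1058, 0.1633]
tcp_rot: [-3.109, -0.429, 0.008]
wrist_force: [0.6, -0.7, -0.3]
width: 1.001
grip_force: 0.0
```

```bash
python3 - <<'E'
from h import *
s=bot.read_state(); print(s['tool_pos'],s['time'])
im,ci=shot('top','t9'); cv2.imwrite('pics/t9c.png',cv2.resize(im[100:300,130:510,::-1],None,fx=2,fy=2))
hsv=cv2.cvtColor(im,cv2.COLOR_RGB2HSV)
def cc(lo,hi,b):
    k=np.zeros((400,640),np.uint8); x0,y0,x1,y1=b; k[y0:y1,x0:x1]=cv2.inRange(hsv,lo,hi)[y0:y1,x0:x1]
    c=max(cv2.findContours(k,0,2)[0],key=cv2.contourArea)[:,0]
    a,r=cv2.minEnclosingCircle(np.array([back(ci,x,y,.064)[:2] for x,y in c],np.float32)*1000); return np.round(a,1),r*2
print('yellow',cc((20,120,60),(35,255,255),(145,170,215,240)),'pad 595.4 312')
print('red',cc((0,150,60),(5,255,255),(415,180,480,245)),'pad 573.7 -259')
E
```

```text
[ 0.42299183 -0.10582502  0.16325433] 28.2
yellow (array([595.5, 309.5]), 53.4320068359375) pad 595.4 312
red (array([ 573. , -261.2]), 51.327579498291016) pad 573.7 -259
```

View pics/t9c.png

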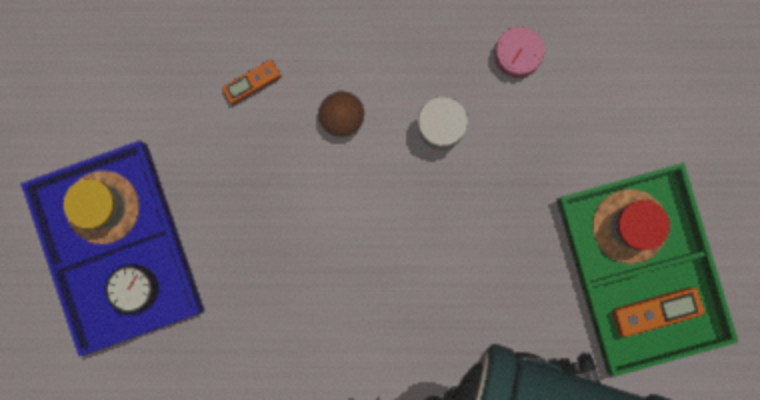

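The picture shows both kits placed: the lids are within 3 mm of their pad centres, and both instruments lie flat and face up. The white jar and mushroom haven't moved, and the arm is clear of everything.

```bash
python3 -c "
from workcell import bot
print(bot.finish_job())"
```

```text
the job is handed in; nothing more can be done
None
```

I made up both grow kits and handed the job in after about 28 s of the 115 s allowed. The last top picture showed each jar upright within 3 mm of its pad centre, both instruments flat and face up in the bare pockets, and the white jar and mushroom unmoved; the hand-in returned no verdict.

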